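# Bring the ink bottle round on a revolving desk stand

## Robot

A 6-joint arm with a two-finger parallel gripper is mounted at the origin on the work surface; the furniture and walls round the work are solid. World frame = base frame: x ahead of the robot, y to its left, z up, the work surface at z = 0. Lengths are in mm, angles in rad, forces in N, time in s.
With the tool pointing down it reaches from about 350 to 775 mm from the base axis. Payload 7.3 kg.
Tool frame: the origin (TCP) lies on the front face of the gripper's body, between the roots of the fingers; the fingertips stand 66 mm ahead of it and the grasp point (between the pads) lies 47 mm ahead of it (bot.tip_extent is the distance from the TCP to the fingertips, in mm); z points along the fingers, y is the line along which they close (so a half turn about z gives the same grasp; the last joint's range is limited). The gripper opens to 92 mm and grips with 3 to 60 N. Pads are 19 mm wide; open, the fingers measure 130 mm over their backs; the gripper's body (75 mm by 190 mm) begins 47 mm behind the grasp point.
Start: joints at [-1.305, 0.342, 1.524, -0, 1.275, -0.146], TCP at [210.158, -481.115, 292.241] pointing down, gripper open.
Joint ranges: [-2.53, 2.53], [-0.77, 2.02], [0.04, 2.7], [-1, 4.14], [0.28, 2.66], [-3.11, 3.11]. Speed limits (rad/s): [2.57, 2.57, 3.14, 3.14, 3.14, 3.14].

## Interface

Orientations are given as [roll, pitch, yaw] about the fixed x, y, z axes, in that order (R = Rz(yaw) Ry(pitch) Rx(roll)).
In Python, from plant import readout, viewer, order, bot gives the robot as it stands.
- The arm moves only by the shell command python3 -m creep 'ROWS'. ROWS is text: rows parted by semicolons, each of 7 numbers parted by spaces: the shift along the world's x, y, z in m, then the turn, a rotation vector about the world's x, y, z in rad, then the opening in per cent of the stroke, from 0 (shut) to 100 (fully open). A call has 1 to 8 rows; each row shifts and turns the commanded pose from where the row before left it; what a row does not reach is not made up. A row lasts 1/12 s, in which the tool goes at most 41.7 mm and 7.16 degrees, less where a joint would pass 70% of its speed; a pose out of reach is approached as far as the arm can. A call is refused whole if a number of a shift passes 0.0417 or a number of a turn 0.125, either way. A call with a gripper value outside its range is refused whole. The fingers move at their own pace and stop on an object; the grip force is fixed at half the most. Time passes only in rows, so rows that do not move let the fingers close. It gives the time, the measured TCP pose, the force, the opening and the grip force at its end, in the units of the state.
- readout.get_obs(): the state, without advancing time (a new reading comes with each control period).
- viewer.capture(name): name is "side" or "top"; returns the picture (384x512x3 uint8, red, green, blue); there is no depth.
- viewer.camera_info(name): a dict with "fx", "fy", "cx", "cy" (pixels), "D" ([k1, k2, p1, p2, k3] as OpenCV has them; the pictures are not rectified), "origin" and "rotation" of the camera in the world. Camera axes: x right, y up, looking along -z (the intrinsics and any distortion apply to the point x, -y, -z); pixel columns grow to the right and rows downward; lengths in mm; the calibration is good to about 2 mm. A picture is of the moment at which its call begins. camera_info takes no time and is no camera call.
- order.close_job(): hands the job in; it is judged then, once.
The state is a dict: "time": time; "joint_positions": joint angles; "dq": joint speeds; "tau": joint torques, N m; "tool_pos": TCP position; "tcp_rot": TCP orientation; "contact_force": force on the tool from outside, world axes, zero at the start; "moment": the same for the moment, N m; "grip_width": finger opening in mm; "finger_force": force on a finger pad.
Only numpy, scipy, OpenCV 4.12 (cv2) and the standard library are available. Lean on these libraries where they do the work, as an engineer would, in place of code of your own. Each camera call takes 0.05 s, during which the arm holds its last target. There are 200 camera calls.

## Task

Turn the small revolving stand on the desk until the ink bottle stands in line with the brass arrow of its foot, by pushing one of the stand's upright pegs with a fingertip. Turn it gently, and neither touch nor lift the things in its cups: the bottle, seal and eraser stay in their cups, bottle and seal upright. Leave the matchbox and the pocket watch beside the stand alone.

Things in the scene. Friction and masses are not known exactly. Their poses are not given: they have to be found in the camera images.
- serving_spot (a point): The place where the ink bottle must end: a point fixed to the stand's foot, 82 mm from the stand's axis on the arrow's side, 30 mm above the desk. The arrow is flat brass on the desk, 5 mm high, reaching from the foot out to 165 mm from the axis; it lies on the line from the axis through this point and its tip points away from the axis. The point's x axis points from the arrow towards the axis.
- rotor_hub (a point): Top centre of the brass hub, on the stand's upright turning axis, 49 mm above the desk; the hub is 60 mm across. The rotor carries three wooden cups 120 degrees apart, centres 82 mm from the axis (80 mm across outside, inside floor 21 mm and rim 33 mm above the desk), and midway between them three brass spokes (10 mm round bars, 24 mm above the desk) with upright pegs.
- peg0 (a point): One of the three upright brass pegs to push, 60 mm above the desk on the peg's own axis, 100 mm from the stand's axis. The peg is 12 mm thick between 32 and 64 mm above the desk (knob 15 mm thick above, top at 75 mm; collar 16 mm below). It turns with the rotor; there is about 45 mm of free space on each side between peg and the next cup.
- peg1 (a point): One of the three upright brass pegs to push, 60 mm above the desk on the peg's own axis, 100 mm from the stand's axis. The peg is 12 mm thick between 32 and 64 mm above the desk (knob 15 mm thick above, top at 75 mm; collar 16 mm below). It turns with the rotor; there is about 45 mm of free space on each side between peg and the next cup.
- peg2 (a point): One of the three upright brass pegs to push, 60 mm above the desk on the peg's own axis, 100 mm from the stand's axis. The peg is 12 mm thick between 32 and 64 mm above the desk (knob 15 mm thick above, top at 75 mm; collar 16 mm below). It turns with the rotor; there is about 45 mm of free space on each side between peg and the next cup.
- bottle_mid (a point): Centre (half-way up) of the ink bottle, square glass body 48x48x40 mm with round dark cap 35 mm across, 58 mm high in all; stands loose in one of the cups, its foot 21 mm and its top 79 mm above the desk, and rides round with it.
- seal_mid (a point): Centre of the upright seal (24 mm thick, 66 mm high, black grip on a brass foot), loose in another cup.
- eraser_mid (a point): Centre of the worn eraser (17x43x13 mm), lying loose in the third cup.
- matchbox_mid (a point): Centre of the matchbox (37x54x15 mm) lying loose on the desk beside the stand; bystander.
- watch_mid (a point): Centre of the pocket watch (63x47x12 mm) lying loose on the desk beside the stand; bystander.
- ink_bottle: The ink bottle; origin at the centre of its underside, z up along the bottle.
- brass_seal: The seal; origin at the centre of its underside, z up along it.
- eraser: The eraser; origin at the centre of its underside.
- rotor (a joint): Turn of the rotor from where it stood at the start, rad, anticlockwise from above positive. It turns either way without stops, against a light steady friction (about 0.08 N m, so about 1 N at a peg), and stays where it is left.
There are look-alikes about, which are no part of the job. What is shaped like the eraser but purple or turquoise is not meant.

How it is judged (in metres and radians):
At the end, for the whole second after the job is handed in: The ink bottle's centre is within 14 mm (seen from above) of the serving spot, at rest; bottle, seal and eraser are still down in their cups, bottle and seal upright; matchbox and watch moved less than 10 mm (horizontal distance between bottle_mid and serving_spot below 0.014 m and angle between each of ink_bottle, brass_seal's own z axis and vertical below 0.15 rad and horizontal distance between each of bottle_mid, seal_mid, eraser_mid and rotor_hub below 0.115 m and height (world z) of bottle_mid between 0.044 and 0.056 m and height (world z) of seal_mid between 0.048 and 0.06 m and height (world z) of eraser_mid between 0.0215 and 0.0335 m and velocity of joint rotor between -0.03 and 0.03 rad/s and distance of each of matchbox_mid, watch_mid from where it was at the start of the episode below 0.01 m); the robot touches nothing.
It fails at once if the stand is pushed with something other than the fingers (more than 1 N) (contact force between the arm and rotor above 1 N).
It fails at once if a thing in a cup is lifted more than 15 mm, or the bottle or the seal topples (height (world z) of bottle_mid above 0.065 m or height (world z) of seal_mid above 0.069 m or height (world z) of eraser_mid above 0.0425 m or angle between any of ink_bottle, brass_seal's own z axis and vertical above 0.5 rad).
It fails at once if the robot touches a thing in a cup (more than 0.5 N) (contact force between any of the fingers, the arm and ink_bottle above 0.5 N or contact force between any of the fingers, the arm and brass_seal above 0.5 N or contact force between any of the fingers, the arm and eraser above 0.5 N).
It fails at once if the stand is swung, not turned gently (bottle faster than 0.3 m/s) (linear speed of ink_bottle above 0.3 m/s).
It fails at once if the matchbox or the pocket watch is disturbed (10 mm or more) (distance of any of matchbox_mid, watch_mid from where it was at the start of the episode above 0.01 m).
It also fails if it takes over 72 s, if anything falls off the work surface, if the arm or the gripper's body presses on something with over 40 N, if the wrist force passes 120 N, or if a joint passes its speed limit or range.

## Working session

There is one attempt and no reset: what is moved stays moved. The work goes in short steps, Python scripts to look and compute and a shell command to move; the robot and the scene stay as the last step left them, time stands still between calls to the robot, and variables do not carry over. Pictures are saved under pics/ and viewed, at most 10 in all, crops included, and the job is handed in when it is done.

```bash
mkdir -p pics; cat > h.py <<'E'
import numpy as np,cv2
from plant import readout,viewer,order,bot
def cast(name,uv,z):
    c=viewer.camera_info(name);K=np.array([[c['fx'],0,c['cx']],[0,c['fy'],c['cy']],[0,0,1.]])
    p=cv2.undistortPoints(np.array(uv,float).reshape(-1,1,2),K,np.array(c['D'],float)).reshape(-1,2)
    d=np.c_[p[:,0],-p[:,1],-np.ones(len(p))]@np.array(c['rotation']).T
    o=np.array(c['origin'],float);return o+d*((z-o[2])/d[:,2])[:,None]
def snap(n,f):
    im=viewer.capture(n);cv2.imwrite('pics/'+f,im[:,:,::-1]);return im
E
python3 - <<'E'
from h import *
for n in('top','side'): snap(n,n+'0.png'); print(viewer.camera_info(n))
print(readout.get_obs())
E
```

```text
{'fx': 365.7934967195806, 'fy': 365.7934967195806, 'cx': 256.254785521313, 'cy': 194.1978729358454, 'D': array([-0.05307321,  0.        ,  0.        ,  0.        ,  0.        ]), 'origin': array([ 265.05031531, -156.95959965,  905.02442138]), 'rotation': array([ 0.14794376,  0.04437399, -1.58815959])}
{'fx': 418.7762968812478, 'fy': 418.7762968812478, 'cx': 258.252338606235, 'cy': 189.06148364768677, 'D': array([-0.02867092,  0.        ,  0.        ,  0.        ,  0.        ]), 'origin': array([ 298.95597764, -879.0264983 ,  469.37570455]), 'rotation': array([ 1.0872342 , -0.01611053, -0.09988608])}
{'time': 0.1, 'joint_positions': array([-1.30501340e+00,  3.42658977e-01,  1.52487048e+00, -3.31472526e-05,
        1.27538965e+00, -1.46001468e-01]), 'dq': array([ 1.02846087e-04, -2.80539397e-03,  5.35962129e-04, -2.93540103e-04,
        8.47632668e-05, -3.39822400e-04]), 'tau': array([ 1.53520417e-03, -4.32004809e+01, -2.44695246e+01,  7.19529949e-02,
        5.26567607e-02, -5.06124934e-05]), 'tool_pos': array([ 210.07423474, -480.86362035,  291.62912205]), 'tcp_rot': array([-3.14027569e+00, -1.61616441e-04,  4.11793960e-01]), 'contact_force': array([-0.31797242,  0.71154616, -0.22088421]), 'moment': array([ 0.01648827, -0.04804537, -0.02981486]), 'finger_force': 0.0, 'grip_width': 91.65439788517325}
```

Rotation is RPY; fix the helper.

```bash
sed -i "s/np.array(c\['rotation'\]).T/Rotation.from_euler('xyz',c['rotation']).as_matrix().T/; 1a from scipy.spatial.transform import Rotation" h.py
python3 -c "
import cv2
for n in('top','side'):
  i=cv2.imread(f'pics/{n}0.png');cv2.imwrite(f'pics/{n}0b.png',cv2.resize(i,(800,600),interpolation=cv2.INTER_CUBIC))"
```

```text
(no output)
```

View pics/top0b.png

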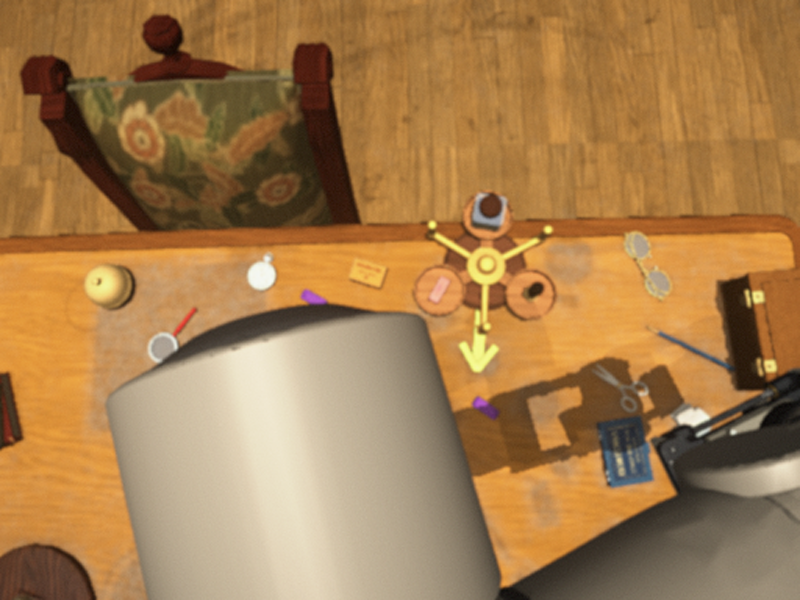

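View pics/side0b.png

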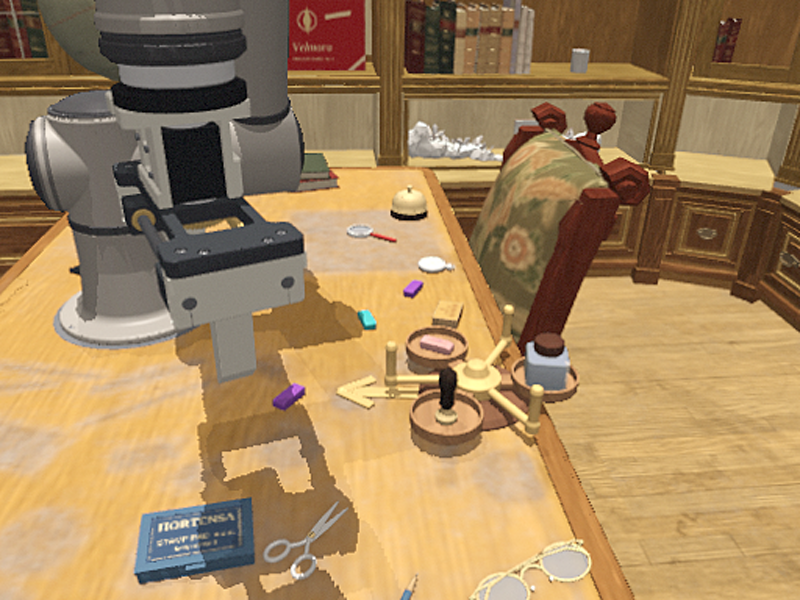

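The top view (enlarged 800x600) shows the hub at (487,265). The arrow points down from it, with its tip at (478,372). The bottle is on the far side at (490,205), the pink eraser at (438,290) and the seal at (535,290). Pegs are at (432,228), (548,232) and (485,327), the matchbox at (367,272) and the watch at about (261,273). The purple and turquoise bars are decoys and play no part here.

```bash
python3 - <<'E'
from h import *
s=.64
im=cv2.imread('pics/top0.png')
def P(n,u,v,z): 
    p=cast('top',[[u*s,v*s]],z)[0]; print(n,p.round(0)); return p
h=P('hub',487,264,49)
for n,u,v,z in [('pegA',432,228,75),('pegB',548,232,75),('pegC',485,327,75),('bottlecap',490,205,79),('cupB',487,214,33),('cupE',439,290,33),('cupS',530,294,33),('seal',536,289,87),('tip',477,373,5),('match',367,272,15),('watch',261,274,12),('edge',600,220,0),('base',505,590,0)]:
    p=P(n,u,v,z); d=(p-h)[:2]; print('   r',np.hypot(*d).round(0),'ang',np.degrees(np.arctan2(d[1],d[0])).round(1))
E
```

```text
hub [ 451. -254.   49.]
pegA [ 503. -172.   75.]
   r 97.0 ang 58.0
pegB [ 492. -344.   75.]
   r 98.0 ang -65.6
pegC [ 352. -245.   75.]
   r 99.0 ang 174.5
bottlecap [ 534. -259.   79.]
   r 84.0 ang -3.3
cupB [ 535. -259.   33.]
   r 84.0 ang -3.5
cupE [ 415. -181.   33.]
   r 82.0 ang 115.8
cupS [ 406. -320.   33.]
   r 80.0 ang -124.5
seal [ 404. -319.   87.]
   r 80.0 ang -125.9
tip [ 288. -237.    5.]
   r 164.0 ang 173.9
match [450. -67.  15.]
   r 187.0 ang 90.2
watch [452. 105.  12.]
   r 359.0 ang 89.8
edge [ 530. -446.    0.]
   r 207.0 ang -67.6
base [ -38. -269.    0.]
   r 489.0 ang -178.3
```

```bash
python3 - <<'E'
from h import *
im=cv2.imread('pics/top0.png'); c=im[110:265,240:400]; cv2.imwrite('pics/crop0.png',cv2.resize(c,None,fx=3.8,fy=3.8,interpolation=cv2.INTER_CUBIC))
E
```

```text
(no output)
```

View pics/crop0.png

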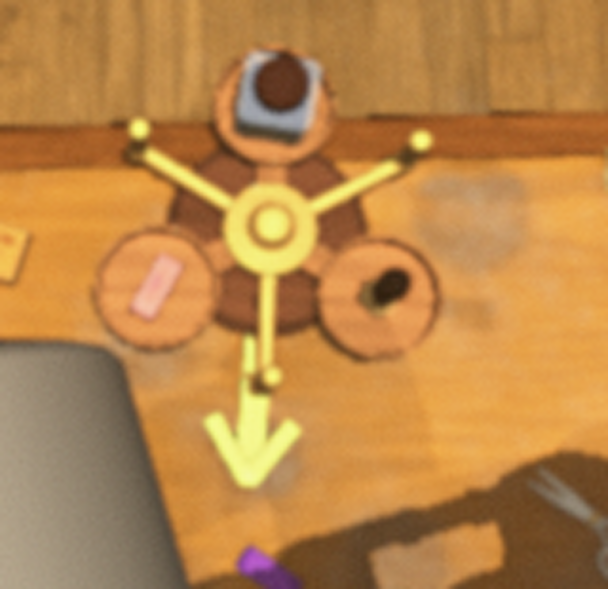

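```bash
python3 -m creep '0.0140 0.0235 0 0 0 -0.05 40;0.0140 0.0235 0 0 0 -0.05 40;0.0140 0.0235 0 0 0 -0.05 40;0.0140 0.0235 0 0 0 -0.05 40;0.0140 0.0235 0 0 0 -0.05 40;0.0140 0.0235 0 0 0 -0.05 40;0.0140 0.0235 0 0 0 -0.05 40;0.0140 0.0235 0 0 0 -0.05 40'
python3 -m creep '0.0140 0.0235 -0.01 0 0 -0.04 40;0.0140 0.0235 -0.01 0 0 -0.04 40;0 0 -0.02 0 0 0 40;0 0 -0.02 0 0 0 40;0 0 -0.02 0 0 0 40;0 0 0 0 0 0 40;0 0 0 0 0 0 40'
python3 -c "
from h import *
o=readout.get_obs();print(o['tool_pos'],o['tcp_rot'],o['joint_positions'],o['grip_width'])
for n in('top','side'): snap(n,n+'1.png')
a=cv2.imread('pics/side1.png')[120:330,130:410];cv2.imwrite('pics/side1b.png',cv2.resize(a,None,fx=2.8,fy=2.8))"
```

```text
time: 0.77
tool_pos: [322.5, -291.8, 292.0]
tcp_rot: [-3.141, 0.0, 0.009]
contact_force: [0.4, 0.4, -0.2]
grip_width: 43.0
finger_force: 0.0
time: 1.35
tool_pos: [349.8, -245.8, 211.8]
tcp_rot: [-3.14, 0.002, -0.068]
contact_force: [0.1, -0.2, 0.9]
grip_width: 36.5
finger_force: 0.0
[ 349.84276769 -245.7528727   211.79073594] [-3.13996281e+00  1.97613259e-03 -6.80955676e-02] [-7.91991552e-01  2.59665990e-01  1.89398869e+00 -1.04839320e-04
  9.90498014e-01  8.46959545e-01] 36.51026450205114
```

View pics/side1b.png

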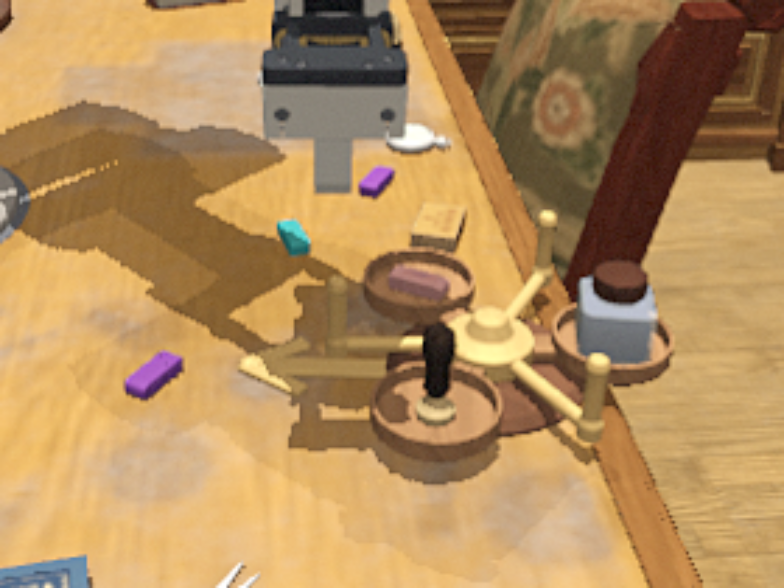

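The enlarged side crop shows the fingers at (333,170), above the arrow-side peg whose top is at (338,285). I'll lower the fingers to straddle it.

```bash
python3 -m creep '0 0 -0.015 0 0 0 40;0 0 -0.015 0 0 0 40;0 0 -0.015 0 0 0 40;0 0 -0.015 0 0 0 40;0 0 -0.015 0 0 0 40;0 0 -0.015 0 0 0 40;0 0 -0.008 0 0 0 40;0 0 0 0 0 0 40'
python3 -c "
from h import *
snap('side','side2.png')
a=cv2.imread('pics/side2.png')[120:330,130:410];cv2.imwrite('pics/side2b.png',cv2.resize(a,None,fx=2.8,fy=2.8))"
```

```text
time: 2.12
tool_pos: [350.0, -246.2, 113.8]
tcp_rot: [-3.141, 0.001, -0.069]
contact_force: [0.6, -0.3, 1.1]
grip_width: 36.6
finger_force: 0.0
```

View pics/side2b.png

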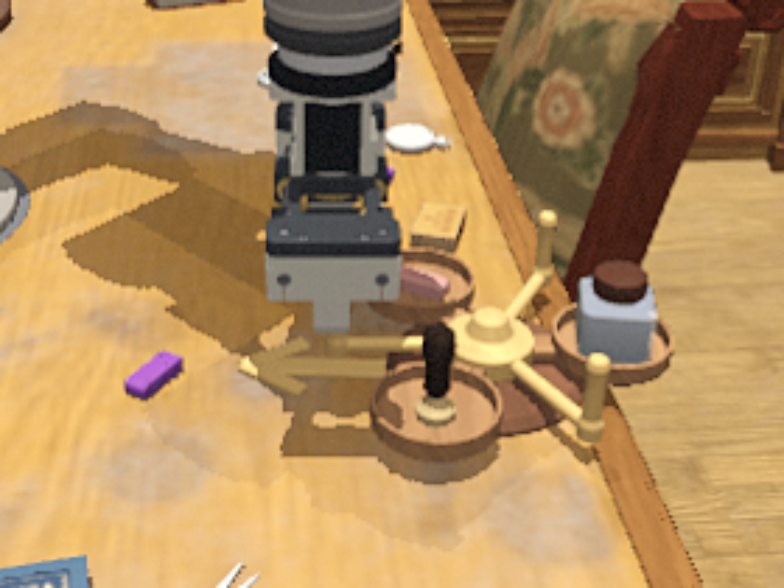

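```bash
python3 -c "
import numpy as np
t=np.radians(176+5*np.arange(37));d=np.c_[-np.cos(t),-np.sin(t)]*-.1005;d=np.diff(d,axis=0)
for a,r in zip(t[1:],d):print(round(np.degrees(a)),r.round(4))"
```

```text
181 [-0.0002 -0.0088]
186 [ 0.0005 -0.0088]
191 [ 0.0013 -0.0087]
196 [ 0.002  -0.0085]
201 [ 0.0028 -0.0083]
206 [ 0.0035 -0.008 ]
211 [ 0.0042 -0.0077]
216 [ 0.0048 -0.0073]
221 [ 0.0055 -0.0069]
226 [ 0.006  -0.0064]
231 [ 0.0066 -0.0058]
236 [ 0.007  -0.0052]
241 [ 0.0075 -0.0046]
246 [ 0.0078 -0.0039]
251 [ 0.0082 -0.0032]
256 [ 0.0084 -0.0025]
261 [ 0.0086 -0.0017]
266 [ 0.0087 -0.001 ]
271 [ 0.0088 -0.0002]
276 [0.0088 0.0005]
281 [0.0087 0.0013]
286 [0.0085 0.002 ]
291 [0.0083 0.0028]
296 [0.008  0.0035]
301 [0.0077 0.0042]
306 [0.0073 0.0048]
311 [0.0069 0.0055]
316 [0.0064 0.006 ]
321 [0.0058 0.0066]
326 [0.0052 0.007 ]
331 [0.0046 0.0075]
336 [0.0039 0.0078]
341 [0.0032 0.0082]
346 [0.0025 0.0084]
351 [0.0017 0.0086]
356 [0.001  0.0087]
```

```bash
python3 -m creep '0 0 0 0 0 0 26;0 0 0 0 0 0 26;0 0 0 0 0 0 26'
python3 -m creep '-0.0002 -0.0088 0 0 0 0.0873 26;0.0005 -0.0088 0 0 0 0.0873 26;0.0013 -0.0087 0 0 0 0.0873 26;0.0020 -0.0085 0 0 0 0.0873 26;0.0028 -0.0083 0 0 0 0.0873 26;0.0035 -0.0080 0 0 0 0.0873 26;0 0 0 0 0 0 26'
python3 -c "
from h import *
snap('side','side3.png');snap('top','top3.png')
a=cv2.imread('pics/side3.png')[120:330,130:410];b=cv2.imread('pics/top3.png')[100:265,230:400]
cv2.imwrite('pics/s3.png',np.hstack([cv2.resize(a,(400,300)),cv2.resize(b,(400,300))]))"
```

```text
time: 2.42
tool_pos: [350.5, -246.5, 115.1]
tcp_rot: [3.14, -0.001, -0.068]
contact_force: [-1.1, 0.3, 0.8]
grip_width: 24.7
finger_force: 0.0
time: 3.0
tool_pos: [360.8, -298.7, 114.9]
tcp_rot: [3.139, -0.001, 0.458]
contact_force: [0.6, -0.8, 0.3]
grip_width: 24.4
finger_force: 0.0
```

View pics/s3.png

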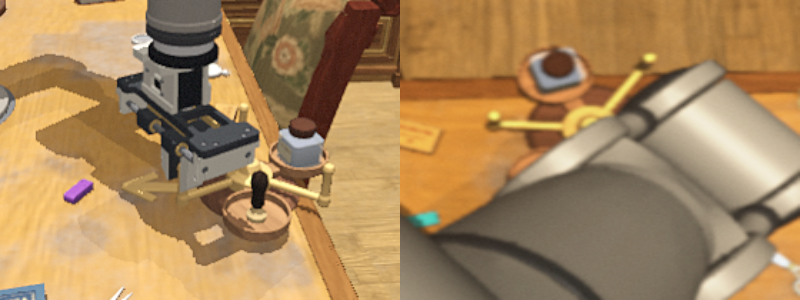

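The side view (left) shows the rotor turning with the gripper, and the top view (right) shows the bottle moved to (556,70). All the things are still in their cups, so I'll continue.

```bash
python3 -m creep '0.0042 -0.0077 0 0 0 0.0873 26;0.0048 -0.0073 0 0 0 0.0873 26;0.0055 -0.0069 0 0 0 0.0873 26;0.0060 -0.0064 0 0 0 0.0873 26;0.0066 -0.0058 0 0 0 0.0873 26;0.0070 -0.0052 0 0 0 0.0873 26;0.0075 -0.0046 0 0 0 0.0873 26;0.0078 -0.0039 0 0 0 0.0873 26'
python3 -m creep '0.0082 -0.0032 0 0 0 0.0873 26;0.0084 -0.0025 0 0 0 0.0873 26;0.0086 -0.0017 0 0 0 0.0873 26;0.0087 -0.0010 0 0 0 0.0873 26;0.0088 -0.0002 0 0 0 0.0873 26;0.0088 0.0005 0 0 0 0.0873 26;0.0087 0.0013 0 0 0 0.0873 26;0 0 0 0 0 0 26'
python3 -c "
from h import *
p=readout.get_obs()['tool_pos'][:2]-[450.5,-253.5];print(np.hypot(*p),np.degrees(np.arctan2(p[1],p[0]))%360)
snap('side','side4.png');snap('top','top4.png')
a=cv2.imread('pics/side4.png')[120:330,130:410];b=cv2.imread('pics/top4.png')[100:265,230:400]
cv2.imwrite('pics/s4.png',np.hstack([cv2.resize(a,(400,300)),cv2.resize(b,(400,300))]))"
```

```text
time: 3.77
tool_pos: [409.2, -344.6, 114.3]
tcp_rot: [-3.141, -0.0, 1.156]
contact_force: [-1.7, 0.1, 0.4]
grip_width: 24.1
finger_force: 0.6
time: 4.43
tool_pos: [470.6, -351.2, 114.4]
tcp_rot: [3.141, 0.0, 1.767]
contact_force: [-0.0, -0.2, 0.4]
grip_width: 24.1
finger_force: 0.0
99.70811287014028 281.65621427856763
```

View pics/s4.png

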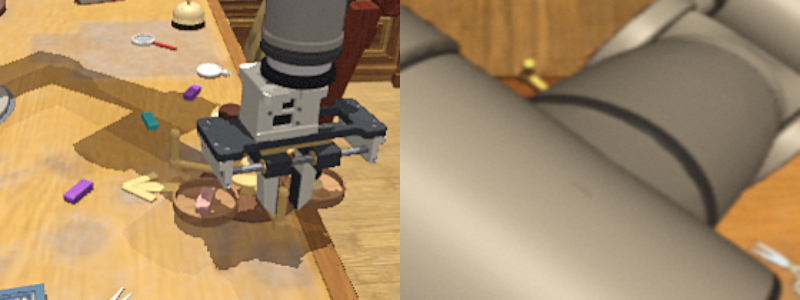

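The peg sits between the fingers, and the stand has turned to about 280°. The chair post stays left of top-view column 340, so it's clear of the gripper. Continuing.

```bash
python3 -m creep '0.0085 0.0020 0 0 0 0.0873 26;0.0083 0.0028 0 0 0 0.0873 26;0.0080 0.0035 0 0 0 0.0873 26;0.0077 0.0042 0 0 0 0.0873 26;0.0073 0.0048 0 0 0 0.0873 26;0.0069 0.0055 0 0 0 0.0873 26;0.0064 0.0060 0 0 0 0.0873 26;0.0058 0.0066 0 0 0 0.0873 26'
python3 -m creep '0.0052 0.0070 0 0 0 0.0873 26;0.0046 0.0075 0 0 0 0.0873 26;0.0039 0.0078 0 0 0 0.0873 26;0.0032 0.0082 0 0 0 0.0873 26;0.0025 0.0084 0 0 0 0.0873 26;0.0017 0.0086 0 0 0 0.0873 26;0 0 0 0 0 0 26'
python3 -c "
from h import *
p=readout.get_obs()['tool_pos'][:2]-[450.5,-253.5];print(np.hypot(*p),np.degrees(np.arctan2(p[1],p[0]))%360)
snap('side','side5.png');snap('top','top5.png')
a=cv2.imread('pics/side5.png')[120:330,130:410];b=cv2.imread('pics/top5.png')[100:265,230:400]
cv2.imwrite('pics/s5.png',np.hstack([cv2.resize(a,(400,300)),cv2.resize(b,(400,300))]))"
```

```text
time: 5.2
tool_pos: [528.2, -316.5, 114.3]
tcp_rot: [-3.141, 0.0, 2.464]
contact_force: [-0.2, -1.1, -0.8]
grip_width: 23.9
finger_force: 0.6
time: 5.78
tool_pos: [549.3, -267.6, 114.3]
tcp_rot: [3.141, -0.001, 2.988]
contact_force: [1.3, 0.0, 0.2]
grip_width: 23.5
finger_force: 0.0
99.79614522229369 351.90095372639513
```

View pics/s5.png

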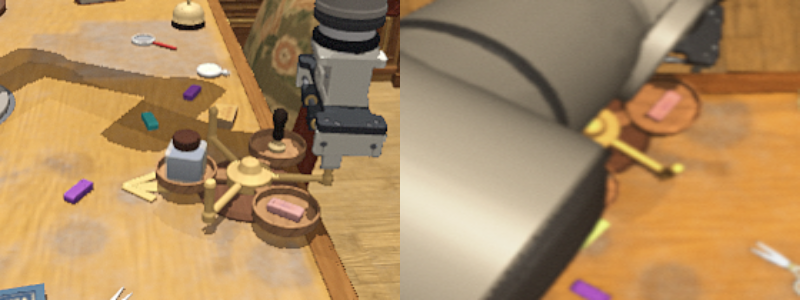

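The bottle is now almost over the arrow, and everything is still in its cup. I'll measure the rotor angle from the visible peg tops and the bottle cap.

```bash
python3 - <<'E'
from h import *
im=cv2.imread('pics/side5.png')
h=cv2.cvtColor(im,cv2.COLOR_BGR2HSV)
m=((h[...,2]<110)&(h[...,0]<20)).astype(np.uint8); m[:200]=0;m[235:]=0;m[:,:240]=0;m[:,285:]=0
n,l,s,c=cv2.connectedComponentsWithStats(m);k=1+s[1:,4].argmax();print('cap',s[k],c[k])
C=np.array([450.5,-253.5])
def show(n,p,ref):
    d=p[:2]-C;print(n,p.round(0),'r',np.hypot(*d).round(1),'ang',(np.degrees(np.arctan2(d[1],d[0]))%360).round(1),'target',ref)
show('cap',cast('side',[c[k]],71)[0],174)
S=lambda u,v:[130+u*.7,120+v*.7]; T=lambda u,v:[230+(u-400)*.425,100+v*.55]
show('pegTop',cast('top',[T(677,169)],72)[0],234)
show('pegSide',cast('side',[S(209,184)],73)[0],234)
show('pegSide2',cast('side',[S(213,112)],73)[0],114)
show('cupRim',cast('side',[S(186,172)],33)[0],174)
show('cupEr',cast('side',[S(286,209)],33)[0],294)
show('cupErTop',cast('top',[T(664,107)],33)[0],294)
show('arrowtip',cast('side',[S(124,187)],5)[0],174)
E
```

```text
cap [250 210  21  16 244] [260.         217.79508197]
cap [ 373. -236.   71.] r 79.4 ang 167.5 target 174
pegTop [ 388. -332.   72.] r 100.2 ang 231.2 target 234
pegSide [ 389. -336.   73.] r 102.6 ang 233.1 target 234
pegSide2 [ 417. -170.   73.] r 89.4 ang 111.7 target 114
cupRim [ 372. -253.   33.] r 78.2 ang 179.5 target 174
cupEr [ 481. -337.   33.] r 88.8 ang 290.1 target 294
cupErTop [ 478. -331.   33.] r 82.1 ang 289.3 target 294
arrowtip [ 293. -240.    5.] r 158.0 ang 175.2 target 174
```

```bash
python3 -m creep '0.0005 0.0040 0 0 0 0.04 26;0.0003 0.0039 0 0 0 0.04 26;0 0 0 0 0 0 26;-0.0002 -0.0020 0 0 0 0 40;-0.0002 -0.0020 0 0 0 0 40;0 0 0 0 0 0 40;0 0 0 0 0 0 40'
python3 -m creep '0 0 0.015 0 0 0 40;0 0 0.015 0 0 0 40;0 0 0.02 0 0 0 40;0 0 0.02 0 0 0 40;0 0 0.03 0 0 0 40;0 0 0.03 0 0 0 40;0 0 0.03 0 0 0 40;0 0 0.03 0 0 0 40'
python3 -m creep '0 -0.035 0.01 0 0 0 40;0 -0.035 0.01 0 0 0 40;0 -0.035 0.01 0 0 0 40;0 -0.035 0.01 0 0 0 40;0 -0.035 0 0 0 0 40;0 -0.035 0 0 0 0 40;0 -0.035 0 0 0 0 40;0 -0.035 0 0 0 0 40'
python3 -c "
from h import *
snap('side','side6.png');snap('top','top6.png')
a=cv2.imread('pics/side6.png')[120:330,130:410];b=cv2.imread('pics/top6.png')[105:255,230:430]
cv2.imwrite('pics/s6.png',np.hstack([cv2.resize(a,(400,300)),cv2.resize(b,(400,300))]))"
```

```text
time: 6.47
tool_pos: [549.9, -265.5, 114.2]
tcp_rot: [3.142, 0.0, 3.066]
contact_force: [-0.1, -0.0, -0.2]
grip_width: 36.5
finger_force: 0.0
time: 7.13
tool_pos: [549.8, -265.0, 305.8]
tcp_rot: [3.141, -0.0, 3.066]
contact_force: [0.8, 0.0, 0.3]
grip_width: 36.8
finger_force: 0.0
time: 7.8
tool_pos: [549.4, -546.5, 344.5]
tcp_rot: [-3.142, 0.0, 3.066]
contact_force: [2.2, -1.8, 1.2]
grip_width: 37.0
finger_force: 0.0
```

View pics/s6.png

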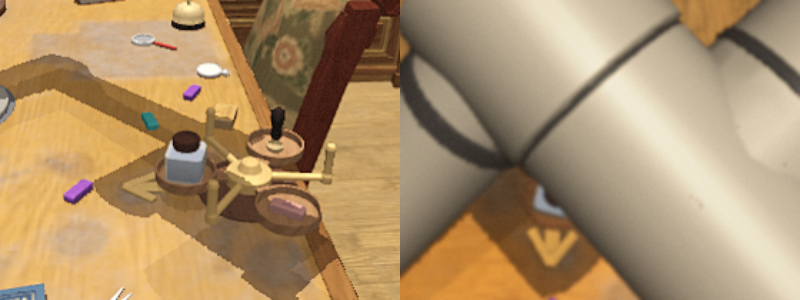

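Nothing has been disturbed and the bottle is over the arrow. The arm hides the stand from the top camera, so I'll move it aside for a final check.

```bash
python3 -m creep '-0.021 0.004 0 0 0 -0.1 40;-0.021 0.004 0 0 0 -0.1 40;-0.021 0.004 0 0 0 -0.1 40;-0.021 0.004 0 0 0 -0.1 40;-0.021 0.004 0 0 0 -0.1 40;-0.021 0.004 0 0 0 -0.1 40;-0.021 0.004 0 0 0 -0.1 40;-0.021 0.004 0 0 0 -0.1 40'
python3 -m creep '-0.021 0.004 0 0 0 -0.1 40;-0.021 0.004 0 0 0 -0.1 40;-0.021 0.004 0 0 0 -0.1 40;-0.021 0.004 0 0 0 -0.1 40;-0.021 0.004 0 0 0 -0.1 40;-0.021 0.004 0 0 0 -0.1 40;-0.021 0.004 0 0 0 -0.1 40;-0.021 0.004 0 0 0 -0.1 40'
python3 -c "
from h import *
snap('top','top7.png')
b=cv2.imread('pics/top7.png')[105:255,200:400]
cv2.imwrite('pics/s7.png',cv2.resize(b,(800,600),interpolation=cv2.INTER_CUBIC))"
```

```text
time: 8.57
tool_pos: [381.0, -511.9, 344.4]
tcp_rot: [3.141, 0.0, 2.262]
contact_force: [-0.3, -0.9, 0.4]
grip_width: 36.9
finger_force: 0.0
time: 9.23
tool_pos: [213.2, -479.9, 344.3]
tcp_rot: [3.141, 0.0, 1.462]
contact_force: [0.2, -1.0, -0.7]
grip_width: 37.0
finger_force: 0.0
```

View pics/s7.png

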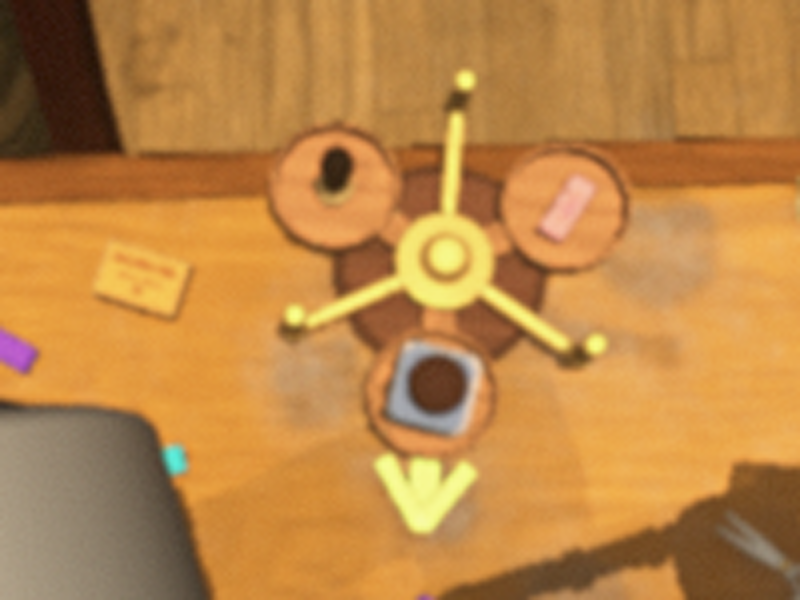

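```bash
python3 - <<'E'
from h import *
f=lambda u,v:[200+u/4,105+v/4]
H=cast('top',[f(445,256)],49)[0]
for n,u,v,z in [('cap',437,384,79),('cup',430,393,33),('peg',465,80,73),('tip',424,530,5),('match',143,279,15)]:
    p=cast('top',[f(u,v)],z)[0];d=(p-H)[:2];print(n,p.round(0),np.hypot(*d).round(1),(np.degrees(np.arctan2(d[1],d[0]))%360).round(1))
E
```

```text
cap [ 370. -242.   79.] 81.2 172.3
cup [ 371. -243.   33.] 80.6 172.5
peg [ 551. -267.   73.] 101.4 352.4
tip [ 290. -239.    5.] 161.1 174.9
match [449. -70.  15.] 183.7 90.7
```

The bottle is at 172.3° and the arrow at about 174.5°, so it's off by about 3 mm against the 14 mm tolerance. Handing in.

```bash
python3 -c "
from h import *
print(order.close_job())"
```

```text
the job is handed in; nothing more can be done
None
```

The job is handed in: the stand was turned about 177° by one peg, leaving the ink bottle about 3 mm from the serving spot (14 mm allowed) by my last measurement, with everything still in its cup, the matchbox and watch not visibly moved and the arm clear; no verdict came back.

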